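# Load a drive into the test dock and start the test

### The job

Push the drive with the orange end along the dock's tray, nose first, into the bay until it is fully home: you will feel it meet a stiff socket, which must be pushed back about a centimetre until it stops dead. How deep that is differs from time to time, so feel for it and do not ram the drive. Then press the blue key all the way down and let it up, and after it press the green key in the same way. Never press a key before the drive is home, never press the red key, and leave the other things on the table where they are.

Things in the scene. Friction and masses are not known exactly. Their poses are not given: they have to be found in the camera images.
- dock: Drive test dock, fixed. Aluminium tray 4 mm thick, 240 mm wide (y), open from x = -260 mm to the bay's mouth (x = 0); bay from 0 to 150 mm; behind it a grey control head, 90 x 240 mm, top 50 mm above the table, with the keys. Origin on the table under the middle of the mouth; x points level into the bay, z up.
- bay_mouth (a point): Middle of the bay's mouth, on the tray's surface; axes as the dock. Side guides 105 mm apart inside; blue lips on them (29 mm above the tray, tops 37 mm above the table) reach 10 mm in over the drive; open between, with a hood 40 mm above the table over x = 100 to 165 mm. Blue lead-in plates flare out to 20 mm before the mouth, there 120 mm apart.
- socket (a joint): Travel of the black socket hidden under the hood deep in the bay, m: 0 = out, 0.012 = pushed back onto the fixed stops (drive home). It slides under about 7 N on top of the drive's own friction and stays put. Where it sits differs from time to time: the drive comes home with its orange end face between 2 and 30 mm outside the mouth, which must be felt.
- drive: Loose hard drive, dark steel slab with silver top and an orange end, 147 mm (x) by 102 mm (y) by 26 mm (z), about 0.6 kg: too wide for the gripper. It lies flat on the tray. Origin at the centre of its underside, x towards its nose (the end away from the orange one), z up.
- key_blue (a joint): Travel of the blue spring key on the dock's control head, 0 up to 6 mm fully down (about 5 N), in m.
- key_green (a joint): Travel of the green spring key on the dock's control head, 0 up to 6 mm fully down (about 5 N), in m.
- key_red (a joint): Travel of the red spring key on the dock's control head, 0 up to 6 mm fully down (about 5 N), in m.
- key_blue_top (a point): Centre of the blue key's round top (26 mm across), key up. The three keys stand in a row 55 mm apart on the control head, in any order, and are pressed straight down.
- key_green_top (a point): Centre of the green key's round top (26 mm across), key up. The three keys stand in a row 55 mm apart on the control head, in any order, and are pressed straight down.
- key_red_top (a point): Centre of the red key's round top (26 mm across), key up. The three keys stand in a row 55 mm apart on the control head, in any order, and are pressed straight down.
- screwdriver: Bystander: yellow screwdriver lying on the table. Origin under it.
- mug: Bystander: blue mug, 80 mm across, 95 mm tall. Origin under its middle.
- mouse: Bystander: black computer mouse, 100 x 58 x 34 mm. Origin under its middle.
- bracket: Bystander: sheet steel bracket, 110 x 90 mm, with a 39 mm tall flange. Origin under its middle.
- screw_tray: Bystander: green screw tray, 120 x 90 x 28 mm. Origin under its middle.
- small_drive: Bystander: small silver drive with a green label, 100 x 70 x 15 mm. Origin under its middle.
Mind the look-alikes: they are no part of the job. What is shaped like the drive but yellow is not meant.

How it is judged:
On the way, in this order (a step that is already met when the one before it is completed fails the run):
1. the drive is fully home in the bay, with no key pressed (value of joint socket above 0.0105 m and x of drive in the frame of bay_mouth above 0.04 m and y of drive in the frame of bay_mouth between -0.004 and 0.004 m and z of drive in the frame of bay_mouth between -0.004 and 0.004 m and angle between the x axis of drive and the x axis of bay_mouth, either way round below 0.035 rad and angle between drive's own z axis and vertical below 0.05 rad and value of joint each of key_blue, key_green, key_red below 0.0015 m), for 0.2 s.
2. the blue key is pressed down, the green one up (value of joint key_blue above 0.0045 m and value of joint key_green below 0.0015 m), for 0.04 s.
3. the blue key is let up again (value of joint each of key_blue, key_green below 0.0015 m), for 0.04 s.
4. the green key is pressed down, the blue one up (value of joint key_green above 0.0045 m and value of joint key_blue below 0.0015 m), for 0.04 s.
At the end, for the whole second after the job is handed in: The drive lies flat and at rest in the bay, fully home (the socket pushed back at least 10.5 of its 12 mm, the drive's origin at least 40 mm inside the mouth and within 4 mm of the bay's middle line, square to within 2 degrees), and all three keys are up again (all of step 3 and value of joint socket above 0.0105 m and x of drive in the frame of bay_mouth above 0.04 m and y of drive in the frame of bay_mouth between -0.004 and 0.004 m and z of drive in the frame of bay_mouth between -0.004 and 0.004 m and angle between the x axis of drive and the x axis of bay_mouth, either way round below 0.035 rad and angle between drive's own z axis and vertical below 0.05 rad and linear speed of drive below 0.01 m/s and value of joint key_red below 0.0015 m); the robot touches nothing.
It fails at once if the red key is pressed (over 2.5 mm) (value of joint key_red above 0.0025 m).
It fails at once if the blue or green key is pressed (over 2.5 mm) while the drive is not home (value of joint any of key_blue, key_green above 0.0025 m and value of joint socket below 0.009 m).
It fails at once if the drive is rammed home: while it is over 25 mm in (its origin past the mouth) the robot pushes on it with more than 70 N (x of drive in the frame of bay_mouth above 0.025 m and contact force between any of the fingers, the arm and drive above 70 N).
It fails at once if the drive is tipped by more than 0.25 rad (angle between drive's own z axis and vertical above 0.25 rad).
It fails at once if a bystander is moved by more than 30 mm (distance of any of screwdriver, mug, mouse, bracket, screw_tray, small_drive from where it was at the start of the episode above 0.03 m).
It also fails if it takes over 72 s, if anything falls off the work surface, if the arm or the gripper's body presses on something with over 40 N, if the wrist force passes 120 N, or if a joint passes its speed limit or range.

### The arm

A 6-joint arm with a two-finger parallel gripper is mounted at the origin on the work surface. World frame = base frame: x ahead of the robot, y to its left, z up, the work surface at z = 0. Lengths are in m, angles in rad, forces in N, time in s.
With the tool pointing down it reaches from about 0.4 to 0.825 m from the base axis. Payload 7 kg.
Tool frame: the origin (TCP) lies at the very end of the fingers, on their centre line; the grasp point (between the pads) lies 19 mm behind it; z points along the fingers, y is the line along which they close (so a half turn about z gives the same grasp; the last joint's range is limited). The gripper opens to 88 mm and grips with 3 to 60 N. Pads are 19 mm wide; open, the fingers measure 130 mm over their backs; the gripper's body (78 mm by 193 mm) begins 47 mm behind the grasp point.
Start: joints at [0.288, 0.359, 0.012, 0, -1.224, -0.288], TCP at [0.675, -0, 0.227] pointing down, gripper open.
Joint ranges: [-3.07, 3.07], [-1.43, 2.12], [-1.02, 1.25], [-3.03, 1.67], [-3.05, -0], [-3.03, 3.03]. Speed limits (rad/s): [2.39, 2.39, 3.01, 3.14, 3.14, 3.14].

### API

Orientations are given as [roll, pitch, yaw] about the fixed x, y, z axes, in that order (R = Rz(yaw) Ry(pitch) Rx(roll)).
In Python, from station import observe, grab_frame, camera_info, close_job, cut_out gives the robot as it stands.
- The arm moves only by the tool send_rows, never from a script. Its argument "deltas" is one flat list of numbers, 4 for each row, row after row: the shift along the tool's x, y, z as a fraction of full scale, then the turn about the tool's z as a fraction of full scale. In form: [x, y, z, turn, x, y, z, turn, ...]. A call has 1 to 20 rows; each row shifts and turns the commanded pose from where the row before left it, along the tool's axes as they then stand; what a row does not reach is not made up. Full scale, the value 1, is 0.02 m for a shift and 120 degrees for a turn. A row lasts 1/12 s, in which the tool goes at most 41.7 mm and 7.16 degrees, less where a joint would pass 70% of its speed; a pose out of reach is approached as far as the arm can. A call with a number of a shift or a turn outside -1 to 1 is refused whole. A call with a gripper value outside its range is refused whole. "fingers" is the opening, from -1 (shut) to 1 (fully open), set as the call begins (left out, the last holds). The fingers move at their own pace and stop on an object; "force" is the grip in N (left out, the last holds). Time passes only in rows, so rows that do not move let the fingers close. It gives the time, the measured TCP pose, the force, the opening and the grip force at its end, in the units of the state.
- observe(): the state, without advancing time (a new reading comes with each control period).
- grab_frame(name): name is "scene" or "side" or "wrist"; returns (picture, depth): 384x512x3 uint8, red, green, blue; 384x512 float32, m along the optical axis (not along the pixel's ray), 0 where there is no reading.
- camera_info(name): a dict with "mtx" (3x3 intrinsics, pixels), "eye" and "orientation" of the camera in the world. Camera axes: x right, y up, looking along -z (the intrinsics and any distortion apply to the point x, -y, -z); pixel columns grow to the right and rows downward; lengths in m; the calibration is good to about 2 mm. A picture is of the moment at which its call begins: read the wrist's pose just before it. camera_info takes no time and is no camera call; for the wrist camera it gives the pose at the moment of the call.
- close_job(): hands the job in; it is judged then, once.
Trained networks look in the newest picture that a camera, given by its name, has taken for a name from the list of things; names that differ only in an ending like _2 or _b are one class to them, and where a whole thing is asked for, a point or a joint stands for the part that bears it (a point fixed in the world has none). Each returns a list of dicts, best first, with "confidence" (0 to 1); they miss things now and then, are a little off and sometimes report something else, mostly with a low value. They report only what shows in the picture. A call takes as long as a camera call. They do not tell look-alikes from the thing itself.
- cut_out(target, camera): "pixels" (384x512 bool, what is visible of it) and "rect" ([left, top, right, bottom] in pixels, round what is visible of it).
The state is a dict: "clock": time; "joints": joint angles; "qvel": joint speeds; "joint_torque": joint torques, N m; "ee_pos": TCP position; "eef_rot": TCP orientation; "ft_force": force on the tool from outside, world axes, zero at the start; "wrist_torque": the same for the moment, N m; "opening": opening from 0.0 (shut) to 1.0 (fully open); "gripper_force": force on a finger pad.
Only numpy, scipy, OpenCV 4.12 (cv2) and the standard library are available. Lean on these libraries where they do the work, as an engineer would, in place of code of your own. Each camera call takes 0.05 s, during which the arm holds its last target. There are 200 camera calls.

## Working session

There is one attempt and no reset: what is moved stays moved. The work goes in short steps, Python scripts to look and compute and a tool call to move; the robot and the scene stay as the last step left them, time stands still between calls to the robot, and variables do not carry over. Pictures are saved under pics/ and viewed, at most 10 in all, crops included, and the job is handed in when it is done.

Besides the shell and the picture viewer there is one more tool, called after "Emit:" as a command line: name --argument value ..., lists and objects as JSON in quotes. send_rows: Moves the arm, as the interface text tells. Its arguments: {"type":"object","properties":{"deltas":{"type":"array"},"fingers":{"type":"number"},"force":{"type":"number"}},"required":["deltas"]}

```bash
mkdir -p pics; cat > h.py <<'E'
import numpy as np,cv2
from station import *
from scipy.spatial.transform import Rotation as R
def Rm(o):
    o=np.array(o)
    return o if o.shape==(3,3) else (R.from_euler('xyz',o).as_matrix() if o.size==3 else R.from_quat(o).as_matrix())
def cloud(name):
    ci=camera_info(name); im,d=grab_frame(name)
    K=np.array(ci['mtx']); v,u=np.mgrid[:384,:512]
    p=np.stack([(u-K[0,2])/K[0,0]*d,-(v-K[1,2])/K[1,1]*d,-d],-1)
    P=p@Rm(ci['orientation']).T+np.array(ci['eye']); P[d==0]=np.nan
    return im,P
E
python3 - <<'E'
from h import *
print(observe()); print(camera_info('scene'))
ims=[]
for c in ['scene','side']:
    im,P=cloud(c); np.savez(c+'.npz',im=im,P=P); ims.append(im)
    for t in ['drive','dock','key_blue','key_green','key_red']:
        for r in cut_out(t,c)[:3]:
            q=P[r['pixels']]; print(c,t,round(r['confidence'],2),np.round(r['rect']),np.nanmedian(q,0).round(4))
cv2.imwrite('pics/a.png',cv2.resize(np.vstack(ims)[...,::-1],(400*1,600)) if 0 else ims[0][...,::-1])
cv2.imwrite('pics/b.png',ims[1][...,::-1])
E
```

```text
{'clock': 0.0, 'joints': array([ 2.88087088e-01,  3.59413326e-01,  1.10592490e-02, -3.34925222e-04,
       -1.22410093e+00, -2.88110615e-01]), 'qvel': array([-0.00144722, -0.0014865 , -0.00061523,  0.00066099,  0.00129547,
       -0.00104293]), 'joint_torque': array([-8.00930356e-04, -5.82726967e+01,  2.93058443e+01,  6.99745238e+00,
        6.93249181e-03, -2.06530804e-04]), 'ee_pos': array([ 6.74512025e-01, -4.11455581e-05,  2.25608503e-01]), 'eef_rot': array([ 3.13991288e+00, -1.69470815e-04, -1.57093378e+00]), 'ft_force': array([ 1.04682425,  0.13128193, -1.24861586]), 'wrist_torque': array([0.02939022, 0.05100735, 0.00283089]), 'gripper_force': 0.0, 'opening': 1.00001044545906}
{'mtx': array([[434.02128278,   0.        , 247.64473069],
       [  0.        , 434.02128278, 183.55526728],
       [  0.        ,   0.        ,   1.        ]]), 'eye': array([0.95014538, 0.43465907, 1.16939404]), 'orientation': array([ 0.5034085 , -0.00630922,  2.37024165])}
scene drive 0.73 [217. 293. 277. 337.] [0.7768 0.2652 0.0264]
scene drive 0.57 [207. 166. 247. 196.] [ 0.5408 -0.0583  0.0298]
scene drive 0.41 [134. 211. 172. 250.] [ 0.8039 -0.1004  0.0045]
scene dock 0.63 [195. 134. 341. 283.] [0.5275 0.1003 0.0097]
scene key_blue 0.61 [306. 215. 318. 226.] [0.4715 0.2127 0.0722]
side drive 0.87 [152. 263. 217. 319.] [ 0.2148 -0.3009  0.0249]
side drive 0.68 [260. 194. 302. 238.] [ 0.5333 -0.1305  0.0293]
side drive 0.68 [288. 121. 323. 146.] [0.7798 0.2338 0.0249]
side dock 0.91 [218. 130. 320. 267.] [0.4985 0.005  0.0041]
side key_blue 0.32 [261. 291. 316. 346.] [ 0.4316 -0.4669  0.0204]
```

View pics/a.png

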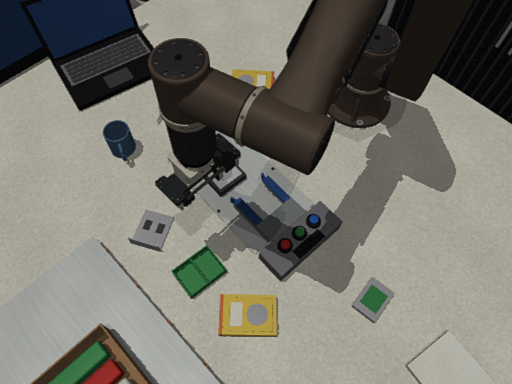

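View pics/b.png

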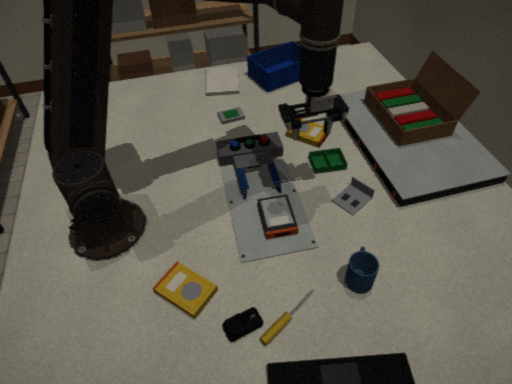

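The side view shows the drive at about (278,215) with its orange end facing the camera, the blue guides at (241,180) and (272,177), and the keys blue (235,146), green (249,143), red (264,141). The yellow drives are look-alikes. Next I'll fit the dock and drive poses.

```bash
cat > m.py <<'E'
from h import *
import sys
def comps(c,im,P,show=True):
    hsv=cv2.cvtColor(im,cv2.COLOR_RGB2HSV); H,S,V=[hsv[...,i].astype(int) for i in range(3)]
    x,y,z=P[...,0],P[...,1],P[...,2]
    roi=(x>.3)&(x<.72)&(y>-.27)&(y<.33)&(z<.09)
    for n,m in dict(blue=(abs(H-108)<15)&(S>120),green=(abs(H-62)<18)&(S>100),red=((H<5)|(H>174))&(S>140),orange=(H>=5)&(H<17)&(S>140)).items():
        k,l,st,ce=cv2.connectedComponentsWithStats((m&roi).astype(np.uint8))
        for i in range(1,k):
            if st[i,4]>=12:
                q=P[l==i]; print(c,n,st[i,4],ce[i].round(1),'med',np.nanmedian(q,0).round(4),'zmax',np.nanpercentile(q[:,2],[10,90]).round(4),'xy',np.nanmin(q,0)[:2].round(3),np.nanmax(q,0)[:2].round(3))
if __name__=='__main__':
    for c in ['scene','side']:
        f=np.load(c+'.npz'); comps(c,f['im'],f['P'])
    f=np.load('side.npz'); im,P=f['im'],f['P']
    # drive top
    z=P[...,2]; m=np.zeros(z.shape,bool); m[190:242,255:306]=1
    t=m&(z>.022)&(z<.037)
    q=P[t]; print('drive top',len(q),np.median(q,0).round(4)); r=cv2.minAreaRect((q[:,:2]*1000).astype(np.float32)); print(r,cv2.boxPoints(r))
    # tray: z around 4mm, grey
    m=np.zeros(z.shape,bool); m[155:262,222:318]=1
    hsv=cv2.cvtColor(im,cv2.COLOR_RGB2HSV)
    print('tray px',im[245,262],im[220,240],'table',im[260,230],im[240,330])
    h=np.zeros(z.shape,bool);h[128:172,212:290]=1
    h&=(z>.046)&(z<.054); q=P[h]; r=cv2.minAreaRect((q[:,:2]*1000).astype(np.float32)); print('head',len(q),r,cv2.boxPoints(r))
    cv2.imwrite('pics/c.png',cv2.resize(im[115:270,205:335,::-1],None,fx=3.8,fy=3.8,interpolation=cv2.INTER_CUBIC))
E
python3 m.py
```

```text
scene blue 256 [275.1 188. ] med [0.462  0.0597 0.0371] zmax [0.0342 0.0404] xy [ 0.448 -0.003] [0.479 0.111]
scene blue 280 [246.6 210.5] med [0.5742 0.0543 0.0373] zmax [0.0335 0.04  ] xy [ 0.559 -0.01 ] [0.588 0.105]
scene blue 83 [313.5 219.2] med [0.4704 0.2128 0.0714] zmax [0.0616 0.0745] xy [0.452 0.196] [0.482 0.226]
scene green 90 [299.5 231.6] med [0.5261 0.2108 0.0708] zmax [0.0617 0.0746] xy [0.507 0.195] [0.537 0.224]
scene red 94 [284.8 243.9] med [0.5807 0.2081 0.0704] zmax [0.0626 0.0741] xy [0.562 0.192] [0.592 0.22 ]
side blue 55 [234.8 143.8] med [0.4691 0.2076 0.0687] zmax [0.0581 0.0721] xy [0.455 0.191] [0.493 0.251]
side blue 161 [274.4 175.6] med [0.5719 0.0442 0.0352] zmax [0.0251 0.0383] xy [ 0.559 -0.014] [0.585 0.107]
side blue 166 [242.3 179.8] med [0.4591 0.0553 0.0351] zmax [0.0303 0.0384] xy [ 0.448 -0.01 ] [0.475 0.111]
side green 54 [249.1 141.1] med [0.5235 0.2072 0.067 ] zmax [0.0505 0.0718] xy [0.508 0.193] [0.541 0.251]
side red 45 [263.8 139.4] med [0.5772 0.202  0.0674] zmax [0.06   0.0723] xy [0.563 0.19 ] [0.594 0.238]
side orange 221 [281.2 232.1] med [ 0.5248 -0.1875  0.0251] zmax [0.0081 0.0309] xy [ 0.478 -0.194] [ 0.577 -0.163]
drive top 1193 [ 0.5333 -0.1238  0.0296]
((534.1298217773438, -116.86396026611328), (152.6637420654297, 102.7742691040039), 86.46533966064453) [[ 478.13443  -189.88248 ]
 [ 580.71313  -196.21875 ]
 [ 590.12524   -43.845444]
 [ 487.5465    -37.50917 ]]
tray px [114 114 107] [119 120 114] table [136 131 117] [136 131 116]
head 718 ((525.376220703125, 215.96060180664062), (97.76644897460938, 239.54010009765625), 87.82608795166016) [[403.8381  171.65578]
 [643.2058  162.56935]
 [646.9143  260.26544]
 [407.54663 269.35187]]
```

View pics/c.png

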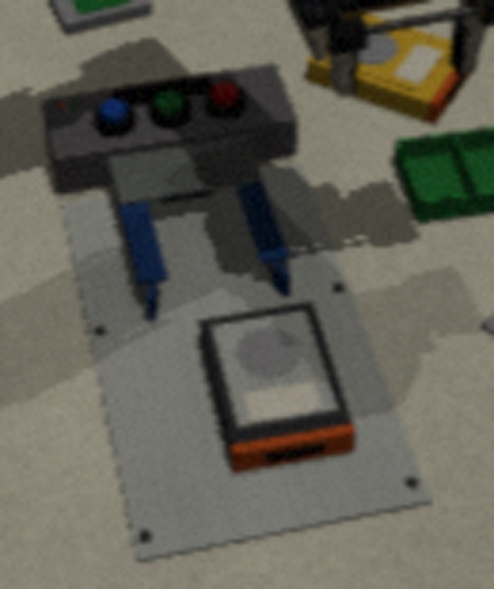

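Emit:
send_rows --deltas '[0,0,0,-0.0487,0,0,0,-0.0487,0,0,0,-0.0487,0,0,0,-0.0487,0,0,0,-0.0487,0,0,0,-0.0487,0,0,0,-0.0487,0,0,0,-0.0487,0,0,0,-0.0487,0,0,0,-0.0487,0,0,0,-0.0487,0,0,0,-0.0487,0,0,0,-0.0487,0,0,0,-0.0487,0,0,0,-0.0487]' --fingers 0.6

```text
clock: 1.85
ee_pos: [0.675, -0.0, 0.2266]
eef_rot: [-3.142, -0.0, -0.036]
ft_force: [0.5, -0.1, 0.9]
opening: 0.802
gripper_force: 0.0
```

Emit:
send_rows --deltas '[-0.3,0.7,0,0,-0.3,0.7,0,0,-0.3,0.7,0,0,-0.3,0.7,0,0,-0.3,0.7,0,0,-0.3,0.7,0,0,-0.3,0.7,0,0,-0.3,0.7,0,0,0,0,0,0]'

```text
clock: 2.6
ee_pos: [0.621, -0.1127, 0.2269]
eef_rot: [3.141, 0.0, -0.043]
ft_force: [-0.6, 0.3, 0.0]
opening: 0.802
gripper_force: 0.0
```

```bash
cat > look.py <<'E'
from m import *
def look(name='wrist'):
    s=observe(); im,P=cloud(name); print(s['clock'],s['ee_pos'].round(4),s['eef_rot'].round(4),s['ft_force'].round(1))
    comps(name,im,P); return im,P
if __name__=='__main__':
    im,P=look(); cv2.imwrite('pics/'+sys.argv[1]+'.png',im[...,::-1])
    np.savez('w.npz',im=im,P=P)
    z=P[...,2]; t=(z>.024)&(z<.036)&(P[...,1]<-.02)
    k,l,st,ce=cv2.connectedComponentsWithStats(t.astype(np.uint8)); i=1+st[1:,4].argmax(); q=P[l==i]
    r=cv2.minAreaRect((q[:,:2]*1000).astype(np.float32)); print('drive',st[i],r,cv2.boxPoints(r).round(1).tolist(),np.median(q[:,2]))
E
python3 look.py d
```

```text
2.6 [ 0.621  -0.1127  0.2269] [ 3.1414e+00  1.0000e-04 -4.2900e-02] [-0.6  0.3  0. ]
wrist blue 1826 [123.1 211.1] med [0.5733 0.052  0.0369] zmax [0.0341 0.0379] xy [ 0.555 -0.014] [0.589 0.154]
wrist blue 13 [181.8 290.5] med [ 0.4533 -0.0066  0.0318] zmax [0.027  0.0332] xy [ 0.449 -0.008] [ 0.454 -0.004]
wrist orange 437 [313.5 224.1] med [ 0.5449 -0.1856  0.0306] zmax [0.029  0.0316] xy [ 0.494 -0.193] [ 0.579 -0.179]
drive [ 202  194  118   65 7259] ((539.1607666015625, -116.42125701904297), (147.30343627929688, 89.16632080078125), 86.24380493164062) [[489.79998779296875, -187.0], [578.7999877929688, -192.8000030517578], [588.5, -45.79999923706055], [499.5, -40.0]] 0.030915915195492805
```

View pics/d.png

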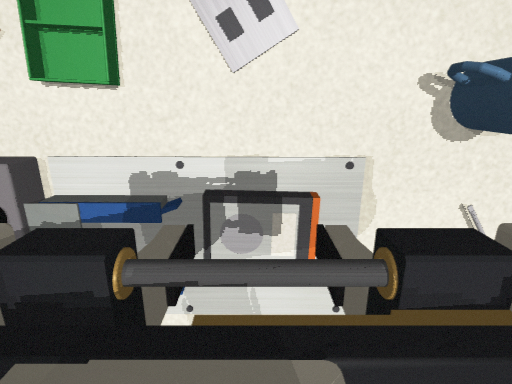

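The wrist view shows the tray edge parallel to the tool (row 157), the drive at (205–320, 190–260), and the right lip at (120,212). I'll push the drive sideways by about 23 mm with both fingers to line it up with the bay's midline.

Emit:
send_rows --deltas '[0,0,0.9,0,0,0,0.9,0,0,0,0.9,0,0,0,0.9,0,0,0,0.9,0,0,0,0.9,0,0,0,0.9,0,0,0,0.9,0,0,0,0.9,0,0,0,0.9,0,0,0,0.7,0,0,0,0.5,0,0,0,0.4,0,0,0,0,0]'

```text
clock: 3.82
ee_pos: [0.6217, -0.1099, 0.0129]
eef_rot: [3.141, 0.002, -0.041]
ft_force: [-0.2, 0.1, -0.5]
opening: 0.8
gripper_force: 0.0
```

Emit:
send_rows --deltas '[-0.2,0,0,0,-0.2,0,0,0,-0.2,0,0,0,-0.2,0,0,0,-0.15,0,0,0,-0.1,0,0,0,-0.1,0,0,0,-0.1,0,0,0,-0.1,0,0,0,-0.1,0,0,0,0,0,0,0]'

```text
clock: 4.73
ee_pos: [0.5938, -0.1086, 0.0147]
eef_rot: [-3.141, -0.001, -0.041]
ft_force: [1.8, 1.5, 0.5]
opening: 0.801
gripper_force: 0.7
```

Emit:
send_rows --deltas '[-0.1,0,0,0,-0.1,0,0,0,-0.1,0,0,0,-0.1,0,0,0,-0.1,0,0,0,-0.1,0,0,0,-0.1,0,0,0,-0.1,0,0,0,-0.1,0,0,0,-0.1,0,0,0,-0.1,0,0,0,0,0,0,0,0,0,0,0]'

```text
clock: 5.82
ee_pos: [0.5712, -0.1079, 0.0146]
eef_rot: [3.142, 0.0, -0.041]
ft_force: [3.7, 0.6, 2.1]
opening: 0.802
gripper_force: 1.4
```

```bash
cat > dr.py <<'E'
from look import *
for c in ['side']:
    im,P=look(c)
    for r in cut_out('drive',c)[:4]:
        q=P[r['pixels']]; q=q[(q[:,2]>.024)&(q[:,2]<.036)]
        if len(q)>50: print(c,round(r['confidence'],2),cv2.minAreaRect((q[:,:2]*1000).astype(np.float32)),cv2.boxPoints(cv2.minAreaRect((q[:,:2]*1000).astype(np.float32))).round(1).tolist())
E
python3 dr.py; python3 look.py e
```

```text
5.8167 [ 0.5712 -0.1079  0.0146] [ 3.1416e+00  3.0000e-04 -4.0900e-02] [3.7 0.6 2.1]
side blue 50 [234.8 144.1] med [0.4694 0.2064 0.0682] zmax [0.0599 0.0729] xy [0.456 0.19 ] [0.489 0.245]
side blue 36 [270.6 166.1] med [0.571  0.092  0.0356] zmax [0.0327 0.0393] xy [0.561 0.072] [0.584 0.106]
side blue 163 [242.3 180.2] med [0.4582 0.0539 0.0353] zmax [0.0285 0.0386] xy [ 0.448 -0.008] [0.475 0.112]
side green 52 [249.  141.4] med [0.5225 0.205  0.0665] zmax [0.0529 0.0727] xy [0.508 0.191] [0.543 0.247]
side red 42 [263.6 139.4] med [0.5764 0.2009 0.0692] zmax [0.0609 0.0721] xy [0.564 0.191] [0.591 0.237]
side orange 219 [274.5 233.7] med [ 0.5032 -0.1886  0.0258] zmax [0.0092 0.0313] xy [ 0.456 -0.194] [ 0.557 -0.16 ]
side 0.98 ((214.13885498046875, -293.343505859375), (102.80260467529297, 147.10226440429688), 41.696044921875) [[126.80000305175781, -272.6000061035156], [224.6999969482422, -382.5], [301.3999938964844, -314.1000061035156], [203.60000610351562, -204.1999969482422]]
side 0.61 ((508.9889831542969, -116.54783630371094), (152.97520446777344, 100.21648406982422), 87.86151123046875) [[456.1000061035156, -191.10000610351562], [556.2000122070312, -194.89999389648438], [561.9000244140625, -42.0], [461.79998779296875, -38.20000076293945]]
5.9167 [ 0.5712 -0.1079  0.0145] [ 3.1415e+00  5.0000e-04 -4.0900e-02] [3.4 0.6 2.1]
drive [ 161  287  184   38 4749] ((540.56201171875, -104.46306610107422), (25.271541595458984, 104.0906982421875), 2.1549901962280273) [[526.0, -52.900001525878906], [529.9000244140625, -156.89999389648438], [555.0999755859375, -156.0], [551.2000122070312, -52.0]] 0.031161562419212696
```

Emit:
send_rows --deltas '[0.5,0,0,0,0.5,0,0,0,0,0,-0.9,0,0,0,-0.9,0,0,0,-0.9,0,0,0,-0.9,0]' --fingers -0.2

```text
clock: 6.47
ee_pos: [0.5912, -0.1089, 0.0865]
eef_rot: [3.141, 0.003, -0.041]
ft_force: [0.1, 0.1, 0.2]
opening: 0.43
gripper_force: 0.0
```

Emit:
send_rows --deltas '[0,0,0,0.05,0,0,0,0.05,0,0,0,0.05,0,0,0,0.05,0,0,0,0.05,0,0,0,0.05,0,0,0,0.05,0,0,0,0.05,0,0,0,0.05,0,0,0,0.05,0,0,0,0.05,0,0,0,0.05,0,0,0,0.05,0,0,0,0.05,0,0,0,0.05]'

```text
clock: 7.72
ee_pos: [0.5913, -0.1088, 0.0858]
eef_rot: [3.139, -0.0, -1.617]
ft_force: [0.4, -0.4, -1.1]
opening: 0.395
gripper_force: 0.0
```

Emit:
send_rows --deltas '[0.73,0.5,0,0,0.73,0.5,0,0,0.73,0.5,0,0,0.73,0.5,0,0,0.73,0.5,0,0,0.73,0.5,0,0,0.73,0.5,0,0,0.73,0.5,0,0,0,0,0,0,0,0,0,0]'

```text
clock: 8.55
ee_pos: [0.5055, -0.2237, 0.0868]
eef_rot: [3.142, 0.0, -1.613]
ft_force: [0.1, 1.4, 0.2]
opening: 0.4
gripper_force: 0.0
```

```bash
python3 dr.py; python3 -c "
from h import *
im,P=cloud('side'); cv2.imwrite('pics/f.png',cv2.resize(im[115:290,195:345,::-1],None,fx=3.4,fy=3.4,interpolation=2))"
```

```text
8.55 [ 0.5055 -0.2237  0.0868] [ 3.1416  0.     -1.6134] [0.1 1.4 0.2]
side blue 48 [234.6 143.9] med [0.4683 0.2061 0.0687] zmax [0.0603 0.0725] xy [0.454 0.195] [0.487 0.238]
side blue 159 [242.4 180. ] med [0.4588 0.0535 0.0353] zmax [0.0306 0.0383] xy [ 0.448 -0.012] [0.474 0.113]
side green 57 [249.3 141.2] med [0.5238 0.2074 0.0661] zmax [0.0506 0.0715] xy [0.51  0.188] [0.546 0.248]
side orange 182 [274.1 234.4] med [ 0.5078 -0.1888  0.0224] zmax [0.0067 0.031 ] xy [ 0.456 -0.236] [ 0.553 -0.177]
side 0.88 ((786.9630126953125, 246.55880737304688), (107.88984680175781, 112.16337585449219), 45.818443298339844) [[709.0999755859375, 247.0], [789.5999755859375, 168.8000030517578], [864.7999877929688, 246.1999969482422], [784.2999877929688, 324.29998779296875]]
side 0.6 ((214.28787231445312, -294.1630859375), (101.58756256103516, 146.55699157714844), 41.622222900390625) [[127.5999984741211, -273.1000061035156], [225.0, -382.70001220703125], [300.8999938964844, -315.20001220703125], [203.60000610351562, -205.60000610351562]]
side 0.57 ((507.8581237792969, -117.23816680908203), (150.20626831054688, 88.07992553710938), 83.56869506835938) [[455.70001220703125, -186.89999389648438], [543.2000122070312, -196.8000030517578], [560.0, -47.5], [472.5, -37.70000076293945]]
```

View pics/f.png

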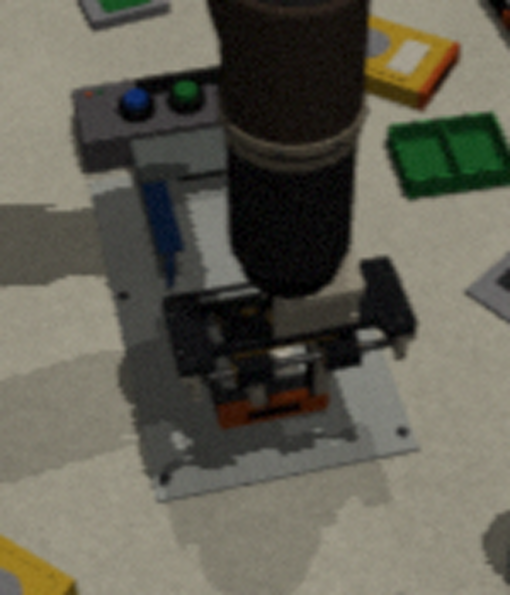

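Fingers hang just behind the orange end, which shows at about (270,408). Lowering and pushing.

Emit:
send_rows --deltas '[0,0,0.8,0,0,0,0.8,0,0,0,0.8,0,0,0,0.7,0,0,0,0.5,0,0,0,0,0]'

```text
clock: 9.2
ee_pos: [0.5056, -0.2216, 0.0125]
eef_rot: [3.138, 0.0, -1.611]
ft_force: [-0.3, -1.2, 0.1]
opening: 0.4
gripper_force: 0.0
```

Emit:
send_rows --deltas '[-0.3,0,0,0,-0.3,0,0,0,-0.3,0,0,0,-0.2,0,0,0,-0.2,0,0,0,-0.2,0,0,0,-0.2,0,0,0,-0.2,0,0,0,-0.2,0,0,0,-0.2,0,0,0,-0.2,0,0,0,-0.2,0,0,0,-0.2,0,0,0]'

```text
clock: 10.28
ee_pos: [0.5098, -0.1644, 0.0154]
eef_rot: [-3.14, -0.001, -1.611]
ft_force: [-0.4, -5.9, 4.7]
opening: 0.401
gripper_force: 3.0
```

Emit:
send_rows --deltas '[-0.2,0,0,0,-0.2,0,0,0,-0.2,0,0,0,-0.2,0,0,0,-0.2,0,0,0,-0.2,0,0,0,-0.2,0,0,0,-0.2,0,0,0]'

```text
clock: 10.95
ee_pos: [0.5109, -0.1324, 0.0154]
eef_rot: [-3.14, -0.001, -1.611]
ft_force: [-0.9, -6.9, 5.4]
opening: 0.399
gripper_force: 3.1
```

Emit:
send_rows --deltas '[-0.2,0,0,0,-0.2,0,0,0,-0.2,0,0,0,-0.2,0,0,0,-0.2,0,0,0,-0.2,0,0,0,-0.2,0,0,0,-0.2,0,0,0]'

```text
clock: 11.62
ee_pos: [0.5121, -0.1005, 0.0154]
eef_rot: [-3.141, -0.001, -1.611]
ft_force: [-0.9, -6.0, 5.9]
opening: 0.398
gripper_force: 3.3
```

```bash
python3 -c "
from h import *
im,P=cloud('scene'); cv2.imwrite('pics/g.png',cv2.resize(im[120:300,170:370,::-1],None,fx=3.3,fy=3.3,interpolation=2))
im,P=cloud('side'); cv2.imwrite('pics/g2.png',cv2.resize(im[115:290,195:345,::-1],None,fx=3.4,fy=3.4,interpolation=2))"
```

```text
(no output)
```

View pics/g.png

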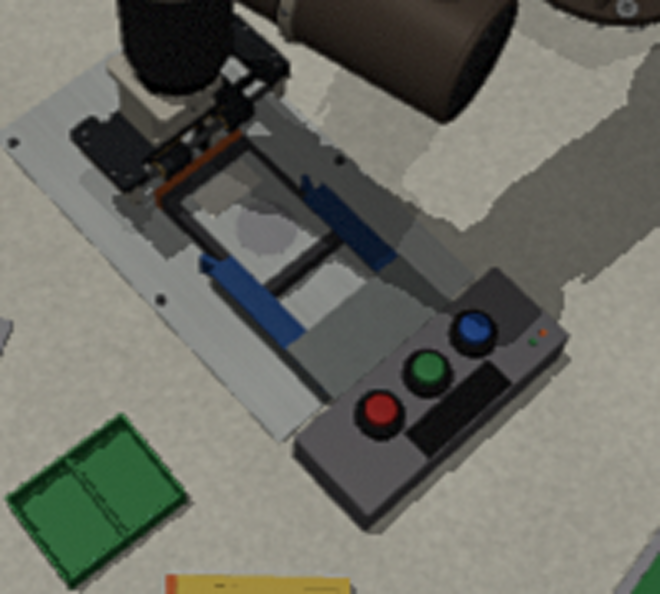

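The drive's nose is under the lips between the guides, with equal margins. I'll keep pushing, more slowly.

Emit:
send_rows --deltas '[-0.2,0,0,0,-0.2,0,0,0,-0.2,0,0,0,-0.2,0,0,0,-0.2,0,0,0,-0.2,0,0,0,-0.2,0,0,0,-0.2,0,0,0,-0.2,0,0,0,-0.2,0,0,0]'

```text
clock: 12.55
ee_pos: [0.5133, -0.0607, 0.015]
eef_rot: [-3.142, -0.001, -1.612]
ft_force: [0.2, -6.0, 4.6]
opening: 0.395
gripper_force: 3.2
```

Emit:
send_rows --deltas '[-0.1,0,0,0,-0.1,0,0,0,-0.1,0,0,0,-0.1,0,0,0,-0.1,0,0,0]'

```text
clock: 12.97
ee_pos: [0.5138, -0.0507, 0.015]
eef_rot: [-3.141, -0.001, -1.612]
ft_force: [0.5, -6.9, 4.5]
opening: 0.399
gripper_force: 3.3
```

Emit:
send_rows --deltas '[-0.1,0,0,0,-0.1,0,0,0,-0.1,0,0,0]'

```text
clock: 13.22
ee_pos: [0.514, -0.0448, 0.015]
eef_rot: [-3.142, -0.001, -1.612]
ft_force: [0.2, -6.8, 5.4]
opening: 0.4
gripper_force: 3.3
```

Emit:
send_rows --deltas '[-0.1,0,0,0,-0.1,0,0,0]'

```text
clock: 13.38
ee_pos: [0.5142, -0.0408, 0.015]
eef_rot: [-3.142, -0.001, -1.612]
ft_force: [0.2, -7.0, 6.1]
opening: 0.4
gripper_force: 3.4
```

Emit:
send_rows --deltas '[-0.1,0,0,0,-0.1,0,0,0,-0.1,0,0,0]'

```text
clock: 13.63
ee_pos: [0.5144, -0.0348, 0.015]
eef_rot: [-3.142, -0.001, -1.612]
ft_force: [0.5, -7.1, 4.9]
opening: 0.4
gripper_force: 3.4
```

Emit:
send_rows --deltas '[-0.1,0,0,0,-0.1,0,0,0,-0.1,0,0,0]'

```text
clock: 13.88
ee_pos: [0.5147, -0.0288, 0.015]
eef_rot: [-3.141, -0.001, -1.612]
ft_force: [-0.1, -6.4, 4.5]
opening: 0.399
gripper_force: 3.4
```

Emit:
send_rows --deltas '[-0.1,0,0,0,-0.1,0,0,0]'

```text
clock: 14.05
ee_pos: [0.5147, -0.025, 0.015]
eef_rot: [3.141, -0.001, -1.612]
ft_force: [1.4, -15.8, 7.0]
opening: 0.399
gripper_force: 7.3
```

The force rose from 6.5 N to 15.8 N: the drive has met the socket. From here it should need about 10 mm more.

Emit:
send_rows --deltas '[-0.1,0,0,0,-0.1,0,0,0,-0.05,0,0,0]'

```text
clock: 14.3
ee_pos: [0.5146, -0.0209, 0.015]
eef_rot: [3.141, -0.002, -1.612]
ft_force: [0.9, -14.3, 6.2]
opening: 0.403
gripper_force: 7.5
```

Emit:
send_rows --deltas '[-0.05,0,0,0,-0.05,0,0,0]'

```text
clock: 14.47
ee_pos: [0.5147, -0.0191, 0.015]
eef_rot: [3.141, -0.002, -1.612]
ft_force: [1.1, -14.9, 5.6]
opening: 0.404
gripper_force: 7.6
```

Emit:
send_rows --deltas '[-0.05,0,0,0]'

```text
clock: 14.55
ee_pos: [0.5147, -0.0181, 0.015]
eef_rot: [3.141, -0.002, -1.612]
ft_force: [1.5, -14.9, 5.5]
opening: 0.4
gripper_force: 7.6
```

Emit:
send_rows --deltas '[-0.05,0,0,0]'

```text
clock: 14.63
ee_pos: [0.5147, -0.0171, 0.015]
eef_rot: [3.141, -0.002, -1.612]
ft_force: [2.1, -14.6, 6.5]
opening: 0.4
gripper_force: 7.6
```

Emit:
send_rows --deltas '[-0.05,0,0,0]'

```text
clock: 14.72
ee_pos: [0.5148, -0.0161, 0.015]
eef_rot: [3.141, -0.002, -1.612]
ft_force: [2.3, -15.7, 5.9]
opening: 0.402
gripper_force: 7.6
```

Emit:
send_rows --deltas '[-0.05,0,0,0]'

```text
clock: 14.8
ee_pos: [0.5148, -0.0152, 0.015]
eef_rot: [3.141, -0.002, -1.612]
ft_force: [0.9, -15.3, 5.8]
opening: 0.4
gripper_force: 7.6
```

Emit:
send_rows --deltas '[-0.03,0,0,0]'

```text
clock: 14.88
ee_pos: [0.5149, -0.0145, 0.015]
eef_rot: [3.141, -0.002, -1.612]
ft_force: [2.1, -14.7, 6.6]
opening: 0.401
gripper_force: 7.5
```

Emit:
send_rows --deltas '[-0.03,0,0,0]'

```text
clock: 14.97
ee_pos: [0.5149, -0.014, 0.015]
eef_rot: [3.141, -0.002, -1.612]
ft_force: [1.1, -15.9, 6.8]
opening: 0.399
gripper_force: 7.6
```

Emit:
send_rows --deltas '[-0.04,0,0,0]'

```text
clock: 15.05
ee_pos: [0.5149, -0.0132, 0.015]
eef_rot: [3.141, -0.002, -1.612]
ft_force: [1.8, -18.9, 5.3]
opening: 0.402
gripper_force: 9.8
```

Emit:
send_rows --deltas '[-0.04,0,0,0]'

```text
clock: 15.13
ee_pos: [0.5147, -0.0131, 0.015]
eef_rot: [3.14, -0.003, -1.612]
ft_force: [3.2, -25.3, 6.0]
opening: 0.4
gripper_force: 12.5
```

Emit:
send_rows --deltas '[-0.04,0,0,0]'

```text
clock: 15.22
ee_pos: [0.5146, -0.013, 0.015]
eef_rot: [3.14, -0.004, -1.612]
ft_force: [5.0, -31.1, 5.6]
opening: 0.4
gripper_force: 15.4
```

The drive has stopped dead: the socket travelled about 12 mm and the force then climbed to 31 N with no motion. I'll hold briefly, back off, close the fingers and move above the keys.

Emit:
send_rows --deltas '[0,0,0,0,0,0,0,0,0,0,0,0,0,0,0,0]'

```text
clock: 15.55
ee_pos: [0.5146, -0.0131, 0.015]
eef_rot: [3.14, -0.004, -1.613]
ft_force: [3.6, -25.0, 6.6]
opening: 0.402
gripper_force: 12.5
```

Emit:
send_rows --deltas '[0.2,0,0,0,0.5,0,0,0,0.5,0,0,0,0,0,-0.8,0,0,0,-0.9,0,0,0,-0.9,0,0,0,-0.9,0,0,0,-0.9,0,0,0,-0.9,0,0,0,-0.9,0,0,0,-0.9,0,0,0,0,0]' --fingers -1

```text
clock: 16.55
ee_pos: [0.5163, -0.0336, 0.16]
eef_rot: [-3.136, 0.001, -1.611]
ft_force: [0.4, 0.6, 0.8]
opening: 0.002
gripper_force: 0.0
```

```bash
cat > k.py <<'E'
from look import *
for c in ['wrist','scene']:
    im,P=look(c); z=P[...,2]; hsv=cv2.cvtColor(im,cv2.COLOR_RGB2HSV)
    for t in ['key_blue','key_green','key_red']:
        for r in cut_out(t,c)[:1]:
            q=P[r['pixels']&(z>.066)]; print(c,t,round(r['confidence'],2),len(q),np.nanmean(q,0).round(4) if len(q) else '')
    q=P[(z>.022)&(z<.036)&(P[...,1]>-.03)&(P[...,1]<.1)&(abs(P[...,0]-.517)<.05)]; 
    if len(q): print('drive min y',np.percentile(q[:,1],[0,1,5]).round(4))
    cv2.imwrite('pics/k_%s.png'%c,im[...,::-1])
E
python3 k.py
```

```text
16.55 [ 0.5163 -0.0336  0.16  ] [-3.1362e+00  1.4000e-03 -1.6108e+00] [0.4 0.6 0.8]
wrist blue 395 [204.1 214.6] med [0.5707 0.0008 0.033 ] zmax [0.0141 0.0373] xy [ 0.556 -0.014] [0.581 0.014]
wrist blue 351 [315.  214.7] med [0.4552 0.0032 0.0331] zmax [0.016  0.0372] xy [ 0.446 -0.008] [0.471 0.015]
wrist orange 1445 [261.2 211.2] med [ 0.5109 -0.0011  0.03  ] zmax [0.0113 0.0313] xy [ 0.46  -0.006] [0.563 0.009]
drive min y [-0.0058 -0.0051 -0.0041]
16.75 [ 0.5138 -0.0339  0.1557] [ 3.1403e+00  1.0000e-04 -1.6120e+00] [ 0.2 -0.5 -1. ]
scene blue 254 [275.2 188.2] med [0.4625 0.061  0.037 ] zmax [0.0343 0.0399] xy [ 0.446 -0.002] [0.478 0.11 ]
scene blue 296 [246.5 210.2] med [0.574  0.0538 0.0368] zmax [0.0337 0.0398] xy [ 0.557 -0.011] [0.588 0.105]
scene blue 81 [313.4 219.1] med [0.4706 0.2124 0.0706] zmax [0.0634 0.0743] xy [0.452 0.196] [0.483 0.224]
scene green 85 [299.5 231.4] med [0.5253 0.2112 0.0712] zmax [0.0634 0.0745] xy [0.508 0.196] [0.538 0.223]
scene red 92 [285.  243.7] med [0.5799 0.2079 0.0711] zmax [0.0617 0.0745] xy [0.562 0.191] [0.592 0.22 ]
scene orange 88 [248.9 187.8] med [0.5155 0.0029 0.0307] zmax [0.0275 0.0341] xy [ 0.462 -0.003] [0.564 0.009]
scene key_blue 0.44 65 [0.471  0.212  0.0714]
scene key_green 0.54 59 [0.5263 0.2093 0.0721]
scene key_red 0.62 69 [0.5804 0.2071 0.072 ]
drive min y [-0.0053 -0.0027  0.0017]
```

View pics/k_scene.png

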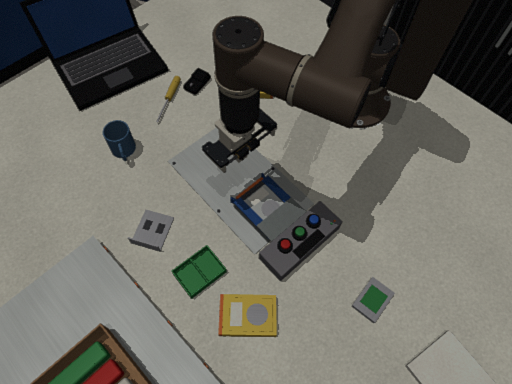

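The drive sits in the bay with its orange end at about (252,187), and the keys are clear: blue (313,219), green (300,231), red (285,244). Moving above blue.

Emit:
send_rows --deltas '[-0.86,0.19,0,0,-0.86,0.19,0,0,-0.86,0.19,0,0,-0.86,0.19,0,0,-0.86,0.19,0,0,-0.86,0.19,0,0,-0.86,0.19,0,0,-0.86,0.19,0,0,-0.86,0.19,0,0,-0.86,0.19,0,0,-0.86,0.19,0,0,-0.86,0.19,0,0,-0.86,0.19,0,0,-0.86,0.19,0,0,0,0,0,0]'

```text
clock: 18.2
ee_pos: [0.471, 0.2113, 0.1561]
eef_rot: [3.142, -0.0, -1.61]
ft_force: [1.0, 0.3, -0.3]
opening: 0.007
gripper_force: 0.0
```

Emit:
send_rows --deltas '[0,0,0.8,0,0,0,0.8,0,0,0,0.8,0,0,0,0.6,0,0,0,0.3,0,0,0,0.2,0,0,0,0,0]'

```text
clock: 18.78
ee_pos: [0.4709, 0.2086, 0.0859]
eef_rot: [3.141, -0.001, -1.612]
ft_force: [-0.2, -0.2, 0.1]
opening: 0.003
gripper_force: 0.0
```

```bash
python3 -c "
from h import *
im,P=cloud('scene'); a=im[180:280,240:370]
im,P=cloud('side'); b=im[100:200,195:325]
cv2.imwrite('pics/p.png',cv2.resize(np.hstack([a,b])[...,::-1],None,fx=3,fy=3,interpolation=2))"
```

```text
(no output)
```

View pics/p.png

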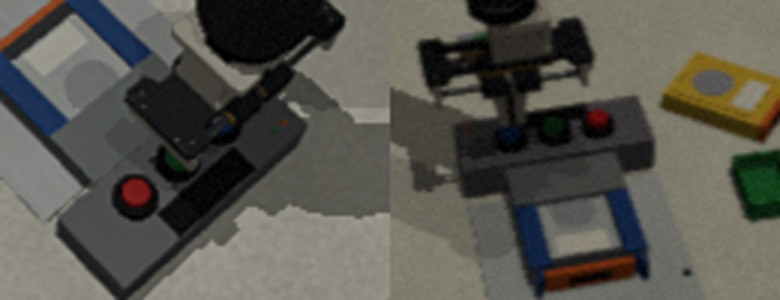

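The closed fingertips hang over the blue key in both views. Pressing gently.

Emit:
send_rows --deltas '[0,0,0.15,0,0,0,0.15,0,0,0,0.15,0,0,0,0.1,0,0,0,0.1,0]'

```text
clock: 19.3
ee_pos: [0.4711, 0.2091, 0.0734]
eef_rot: [3.142, -0.0, -1.612]
ft_force: [0.1, 0.6, 0.1]
opening: 0.007
gripper_force: 0.0
```

Emit:
send_rows --deltas '[0,0,0.1,0,0,0,0.05,0]'

```text
clock: 19.47
ee_pos: [0.4711, 0.209, 0.0704]
eef_rot: [3.142, -0.0, -1.612]
ft_force: [-1.3, -0.8, 2.8]
opening: -0.0
gripper_force: 1.2
```

Emit:
send_rows --deltas '[0,0,0.1,0,0,0,0.05,0]'

```text
clock: 19.63
ee_pos: [0.4711, 0.2091, 0.0675]
eef_rot: [-3.142, -0.0, -1.611]
ft_force: [-1.8, -0.7, 3.2]
opening: 0.01
gripper_force: 2.0
```

Emit:
send_rows --deltas '[0,0,0.05,0,0,0,0.05,0]'

```text
clock: 19.8
ee_pos: [0.4713, 0.2091, 0.066]
eef_rot: [-3.141, -0.0, -1.611]
ft_force: [-6.5, -1.3, 20.4]
opening: -0.0
gripper_force: 9.8
```

Emit:
send_rows --deltas '[0,0,0.05,0]'

```text
clock: 19.88
ee_pos: [0.4713, 0.2091, 0.0658]
eef_rot: [-3.141, -0.0, -1.611]
ft_force: [-9.5, -2.2, 27.4]
opening: 0.003
gripper_force: 14.1
```

Blue bottomed out at z = 0.066. Letting it up, then moving 55 mm to green.

Emit:
send_rows --deltas '[0,0,-0.5,0,0,0,-0.5,0,0,0,-0.5,0,0,0,0,0,0,-0.55,0,0,0,-0.55,0,0,0,-0.55,0,0,0,-0.55,0,0,0,-0.55,0,0,0,0,0,0,0,0,0,0]'

```text
clock: 20.8
ee_pos: [0.5267, 0.2064, 0.0938]
eef_rot: [3.141, -0.001, -1.613]
ft_force: [0.1, 1.2, -0.2]
opening: 0.005
gripper_force: 0.0
```

Emit:
send_rows --deltas '[0,0,0.3,0,0,0,0.3,0,0,0,0.2,0,0,0,0.2,0,0,0,0.1,0]'

```text
clock: 21.22
ee_pos: [0.5255, 0.2067, 0.0718]
eef_rot: [3.141, -0.001, -1.611]
ft_force: [-0.6, -0.1, 1.1]
opening: 0.005
gripper_force: 0.8
```

Emit:
send_rows --deltas '[0,0,0.1,0,0,0,0.1,0]'

```text
clock: 21.38
ee_pos: [0.5257, 0.2067, 0.0685]
eef_rot: [3.141, -0.0, -1.611]
ft_force: [-3.6, -0.4, 3.7]
opening: 0.004
gripper_force: 1.8
```

Emit:
send_rows --deltas '[0,0,0.07,0,0,0,0.05,0]'

```text
clock: 21.55
ee_pos: [0.5257, 0.2067, 0.0662]
eef_rot: [3.141, -0.0, -1.612]
ft_force: [-5.2, -0.7, 9.6]
opening: 0.004
gripper_force: 5.1
```

Emit:
send_rows --deltas '[0,0,0.04,0]'

```text
clock: 21.63
ee_pos: [0.5258, 0.2067, 0.0661]
eef_rot: [3.141, -0.0, -1.611]
ft_force: [-9.1, -0.7, 16.7]
opening: 0.002
gripper_force: 8.6
```

Green bottomed out at the same height. Lifting clear and checking before I hand in.

Emit:
send_rows --deltas '[0,0,-0.5,0,0,0,-0.8,0,0,0,-0.9,0,0,0,-0.9,0,0,0,-0.9,0,0,0,-0.9,0,0,0,0,0,0,0,0,0,0,0,0,0]'

```text
clock: 22.38
ee_pos: [0.526, 0.2068, 0.1632]
eef_rot: [3.142, 0.0, -1.612]
ft_force: [-0.2, -0.1, 0.3]
opening: 0.008
gripper_force: 0.0
```

```bash
python3 - <<'E'
from look import *
im,P=look('side'); q=P[(P[...,2]>.022)&(P[...,2]<.036)&(P[...,1]>-.03)&(P[...,1]<.1)&(abs(P[...,0]-.517)<.05)]
print('drive end y',np.percentile(q[:,1],[0,1,5]).round(4)); print(close_job())
E
```

```text
22.3833 [0.526  0.2068 0.1632] [ 3.1416e+00  4.0000e-04 -1.6118e+00] [-0.2 -0.1  0.3]
side blue 51 [234.6 144. ] med [0.4689 0.2065 0.0672] zmax [0.0601 0.0734] xy [0.452 0.192] [0.488 0.241]
side blue 160 [274.  175.2] med [0.571  0.0451 0.0351] zmax [0.0297 0.0382] xy [ 0.558 -0.016] [0.584 0.111]
side blue 166 [242.3 180.1] med [0.4587 0.0534 0.0353] zmax [0.0294 0.0384] xy [ 0.448 -0.009] [0.473 0.112]
side green 54 [249.2 141.4] med [0.5235 0.2061 0.0663] zmax [0.0535 0.0718] xy [0.507 0.19 ] [0.541 0.252]
side red 42 [263.7 139.6] med [0.5763 0.2004 0.0685] zmax [0.0605 0.0722] xy [0.562 0.19 ] [0.594 0.244]
side orange 193 [261.2 190.4] med [ 0.5119 -0.0016  0.0246] zmax [0.0096 0.0309] xy [ 0.463 -0.008] [0.565 0.011]
drive end y [-0.0079 -0.0053 -0.0025]
the job is handed in; nothing more can be done
None
```

I pushed the drive in until it stopped dead, pressed and released the blue key and then the green key, and handed the job in at about 22 s; no verdict came back.

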